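# Seat the coin counter's feed disc on its drive pins

## Task

The coin counter has been cleaned and its feed disc is sitting proud on the spindle. With a fingertip, push the disc round by its vanes until the two notches in its rim are over the two brass drive pins, then press down on the hub until the disc is fully home on its seat. Do not pull or lift the disc up, and leave the thumb screws and everything else on the desk where they are.

Things in the scene. Friction and masses are not known exactly. Their poses are not given: they have to be found in the camera images.
- machine: desktop coin counter, pale grey, fixed, hood off: deck 300 x 300 mm, its flat top 130 mm above the desk, with a lower sloping console on the operator's side (its -x side, 50 mm more). Origin on the desk below the axis of the round well in the deck; z up. The well is 212 mm across and 38 mm deep; the disc's axis is the well's axis.
- pin_a (a point): tip of one of two brass drive pins, 109 mm above the desk: round, 10 mm across, domed, standing on the dark drive plate in the well floor 84 mm from the disc's axis, half out from under the disc's rim, beside a short red line on the plate. The pins do not move. The plate stops anywhere, so the pins may lie in any direction.
- pin_b (a point): tip of the other drive pin, diametrically opposite, the same in all ways.
- notch_a (a point): one of the two notches in the disc's rim, at its upper face, 84 mm from the axis: open, rectangular, 15 mm wide, 12 mm deep, with a red line painted from it towards the hub. Seen from above, notches and pins must coincide; either notch may take either pin.
- notch_b (a point): the other notch, diametrically opposite, the same in all ways.
- hub_top (a point): centre of the flat top (37 mm across) of the black hub, on the disc's axis, 136 mm above the desk with the disc proud, 127 mm with it home. The place to press. The hub is 44 mm across at its foot. The disc round it is an aluminium plate 170 mm across, 6 mm thick, its upper face 20 mm below the hub's top (116 mm above the desk when proud, 14 mm below the deck).
- vane (a point): top of one of the disc's four straight black radial vanes, 56 mm from the axis, 45 degrees counterclockwise (from above) from notch_a. The others follow at 90 degree steps. Each is 6 mm thick, stands 14 mm high on the disc and runs from the hub out to 72 mm from the axis. Push on the side of a vane to turn the disc; it goes either way round without end.
- disc_turn (a joint): turn of the disc on its spindle, rad, counterclockwise from above positive; 0 or any multiple of a half turn (3.1416) = notches exactly over the pins. Rubs lightly (about 0.12 N m, some 2 N at a vane) and stays where it is left. The notches pass the pins within about 0.03 rad either side; the domed pins guide them in from a little farther.
- disc_press (a joint): how far the disc is pushed down its spindle, m: 0 = proud as found, just above the pins; 0.009 = fully home on its seat. Push fit: it takes about 7 N downwards to move it and it stays where it is left. Unless the notches are over the pins, the disc lands on the pins after 0.001 m. Negative values: drawn up off the seat.
- screw_a: steel thumb screw of the removed hood, loose, standing head down (head 24 mm across) on a rear corner of the machine's deck, 30 mm high; origin at its foot. Leave it.
- screw_b: a second such thumb screw on the other rear corner of the deck; origin at its foot. Leave it.
- brush: small cleaning brush lying on the desk along the machine's left side (+y side of the machine), about 200 mm long with a wooden handle; origin on the desk about under its middle. Leave it.
- roll_a: red paper coin roll standing on the desk beside the machine (-y side), 27 mm across, 65 mm high; origin at its foot. Leave it.
- roll_b: blue paper coin roll beside the red one, same size; origin at its foot. Leave it.
- coin_cup: empty blue plastic coin cup on the desk beside the machine (-y side), 72 mm across, 60 mm high; origin under its base. Leave it.
- stamp: round red office stamp with a dark wooden handle standing on the desk, 38 mm across, 71 mm high; origin at its foot. Leave it.

How it is judged:
By the outcome, as a careful person would: the job done as asked, in the order asked, and still so for the second after the job is handed in, with the robot touching nothing.
It also fails if it takes over 45 s, if anything falls off the work surface, if the arm or the gripper's body presses on something with over 40 N, if the wrist force passes 120 N, or if a joint passes its speed limit or range.

## Robot

A 6-joint arm with a two-finger parallel gripper is mounted at the origin on the work surface. World frame = base frame: x ahead of the robot, y to its left, z up, the work surface at z = 0. Lengths are in mm, angles in degrees, forces in N, time in s.
With the tool pointing down it reaches from about 350 to 850 mm from the base axis. Payload 8.1 kg.
Tool frame: the origin (TCP) lies between the finger pads; the fingertips stand 22 mm ahead of it and the grasp point (between the pads) lies 3 mm ahead of it; z points along the fingers, y is the line along which they close (so a half turn about z gives the same grasp; the last joint's range is limited). The gripper opens to 85 mm and grips with 20 to 120 N. Pads are 22 mm wide; open, the fingers measure 114 mm over their backs; the gripper's body (76 mm by 85 mm) begins 54 mm behind the grasp point. The pads swing forward as they close: fully open they stand 13 mm farther back than shut.
Start: joints at [-74.336, 7.471, 85.268, -0, 87.261, -4.893], TCP at [210.711, -561.789, 253.292] pointing down, gripper open.
Joint ranges: [-169.43, 169.43], [-51.17, 129.36], [1.28, 143.12], [-76.62, 256.62], [0, 156.53], [-152.29, 152.29]. Speed limits (degrees/s): [136.94, 136.94, 159.86, 180, 180, 180].

## Interface

Orientations are given as [roll, pitch, yaw] about the fixed x, y, z axes, in that order (R = Rz(yaw) Ry(pitch) Rx(roll)).
In Python, from bench import r, vision gives the robot as it stands.
- The arm moves only by the tool step_arm, never from a script. Its argument "targets" is a list that holds one entry, the list of rows, each a list of 6 numbers: the shift along the world's x, y, z in mm, then the turn, a rotation vector about the world's x, y, z in rad. In form: [[[x, y, z, rx, ry, rz], ...]]. A call has 1 to 12 rows; each row is the pose to reach, as a shift and turn from the pose commanded when the call began; what a row does not reach only later rows make up. A row lasts 1/12 s, in which the tool goes at most 41.7 mm and 7.16 degrees, less where a joint would pass 70% of its speed; a pose out of reach is approached as far as the arm can. A call with a gripper value outside its range is refused whole. "fingers" is the gripper's target within -1 to 1 (shut at 1, half-way at 0, fully open at -1), set as the call begins (left out, the last holds). The fingers move at their own pace and stop on an object; "newtons" is the grip in N (left out, the last holds). Time passes only in rows, so rows that repeat a pose let the fingers close. It gives the time, the measured TCP pose, the force, the opening and the grip force at its end, in the units of the state.
- r.sense(): the state, without advancing time (a new reading comes with each control period).
- vision.snapshot(name): name is "side" or "top" or "wrist"; returns a dict with "img" (480x640x3 uint8, blue, green, red), "mtx" (3x3 intrinsics, pixels), "eye" and "attitude" of the camera in the world. Camera axes: x right, y up, looking along -z (the intrinsics and any distortion apply to the point x, -y, -z); pixel columns grow to the right and rows downward; lengths in mm; the calibration is good to about 2 mm. A picture is of the moment at which its call begins. There is no depth.
- r.hand_in(): hands the job in; it is judged then, once.
The state is a dict: "time": time; "joint_pos": joint angles; "qd": joint speeds; "joint_efforts": joint torques, N m; "tool_pos": TCP position; "tcp_rot": TCP orientation; "ft_force": force on the tool from outside, world axes, zero at the start; "wrist_torque": the same for the moment, N m; "finger_gap": finger opening in mm; "grip_force": force on a finger pad.
Only numpy, scipy, OpenCV 4.12 (cv2) and the standard library are available. Lean on these libraries where they do the work, as an engineer would, in place of code of your own. Each camera call takes 0.05 s, during which the arm holds its last target. There are 200 camera calls.

## Working session

There is one attempt and no reset: what is moved stays moved. The work goes in short steps, Python scripts to look and compute and a tool call to move; the robot and the scene stay as the last step left them, time stands still between calls to the robot, and variables do not carry over. Pictures are saved under pics/ and viewed, at most 10 in all, crops included, and the job is handed in when it is done.

Besides the shell and the picture viewer there is one more tool, called after ">>>" by a JSON object that holds its "method" and its "body", one argument or row to a line. step_arm: Moves the arm, as the interface text tells. Its arguments: {"type":"object","properties":{"targets":{"type":"array"},"fingers":{"type":"number"},"newtons":{"type":"number"}},"required":["targets"]}

```bash
mkdir -p pics
cat > h.py <<'E'
import numpy as np, cv2
from bench import r, vision
def shot(n,f=None):
    s=vision.snapshot(n)
    if f: cv2.imwrite('pics/'+f,s['img'])
    return s
def rot(s):
    a=np.array(s['attitude'],float)
    if a.shape==(3,3): return a
    from scipy.spatial.transform import Rotation as R
    return R.from_euler('xyz',a,degrees=True).as_matrix() if a.size==3 else R.from_quat(a).as_matrix()
def onplane(s,px,z):
    px=np.atleast_2d(np.array(px,float)); K=np.array(s['mtx'])
    d=np.c_[px,np.ones(len(px))]@np.linalg.inv(K).T
    d=(d*[1,-1,-1])@rot(s).T
    e=np.array(s['eye']); t=(z-e[2])/d[:,2]
    return e+d*t[:,None]
def proj(s,P):
    c=(np.atleast_2d(P)-np.array(s['eye']))@rot(s)*[1,-1,-1]
    q=c@np.array(s['mtx']).T
    return q[:,:2]/q[:,2:]
E
python3 - <<'E'
from h import *
s=shot('top','top0.png'); print({k:v for k,v in s.items() if k!='img'})
t=shot('side','side0.png'); print({k:v for k,v in t.items() if k!='img'})
st=r.sense();print(st)
E
```

```text
{'mtx': array([[439.49492194,   0.        , 317.5698916 ],
       [  0.        , 439.49492194, 232.77839654],
       [  0.        ,   0.        ,   1.        ]]), 'eye': array([ 418.45976641,   97.99096394, 1074.72636089]), 'attitude': array([ 10.65423558,  -0.58576491, -88.83641991])}
{'mtx': array([[561.27980551,   0.        , 328.74306883],
       [  0.        , 561.27980551, 242.57549023],
       [  0.        ,   0.        ,   1.        ]]), 'eye': array([ 233.84930647, -672.9672855 ,  768.7848714 ]), 'attitude': array([ 52.22484419,   0.57558037, -25.52160712])}
{'time': 0.1, 'joint_pos': array([-7.43355297e+01,  7.51154296e+00,  8.53229602e+01, -3.17753974e-06,
        8.72620371e+01, -4.89550838e+00]), 'qd': array([-0.00118122, -0.0288423 , -0.04337383, -0.04486249,  0.00848321,
        0.01455614]), 'joint_efforts': array([ 1.44336787e-03, -5.70948458e+01, -5.01942158e+01, -1.81615897e-04,
        8.01361632e-03,  1.35947818e-06]), 'tool_pos': array([ 210.58494606, -561.33995003,  252.34212338]), 'tcp_rot': array([-1.79903812e+02, -8.23546018e-03,  2.05599720e+01]), 'ft_force': array([0.06905029, 0.28789952, 0.28876868]), 'wrist_torque': array([-0.03216044, -0.00297326, -0.01022873]), 'grip_force': 0.0, 'finger_gap': 85.3695313496951}
```

View pics/top0.png

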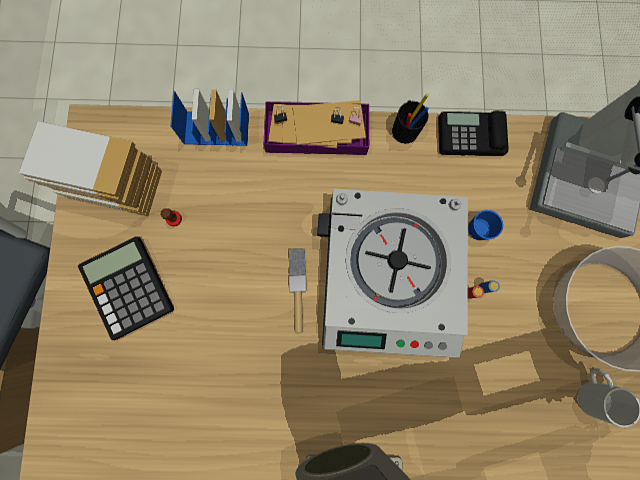

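The top view shows the machine, with the hub at about (398,260), red notch lines near (382,238) and (413,285), and red pin marks near (375,297) and (416,228). I'll measure these by colour mask.

Run:
```python
from h import *
s=shot('top'); im=s['img']
hsv=cv2.cvtColor(im,cv2.COLOR_BGR2HSV)
m=((hsv[...,0]<8)|(hsv[...,0]>172))&(hsv[...,1]>120)&(hsv[...,2]>90)
m=m.astype(np.uint8); m[:200]=0;m[315:]=0;m[:,:345]=0;m[:,450:]=0
n,l,st,c=cv2.connectedComponentsWithStats(m)
hub=onplane(s,[398,260],136)[0];print('hub',hub)
for i in range(1,n):
    p=onplane(s,c[i],116)[0];q=onplane(s,c[i],95)[0]
    f=lambda p:(np.hypot(*(p-hub)[:2]).round(1),np.degrees(np.arctan2(*(p-hub)[1::-1])).round(1))
    print(c[i],st[i,4],f(p),f(q))
cv2.imwrite('pics/crop0.png',cv2.resize(im[195:325,330:475],None,fx=4.5,fy=4.5,interpolation=cv2.INTER_CUBIC))
```

```text
hub [539.46342798 -82.32278394 136.        ]
[415. 225.] 11 (np.float64(92.6), np.float64(-27.6)) (np.float64(98.8), np.float64(-28.9))
[383.26086957 239.04347826] 23 (np.float64(56.2), np.float64(30.2)) (np.float64(58.0), np.float64(25.5))
[410.65384615 281.76923077] 26 (np.float64(54.2), np.float64(-145.3)) (np.float64(55.6), np.float64(-140.4))
[374.69230769 298.38461538] 13 (np.float64(94.9), np.float64(149.8)) (np.float64(92.7), np.float64(151.1))
```

View pics/crop0.png

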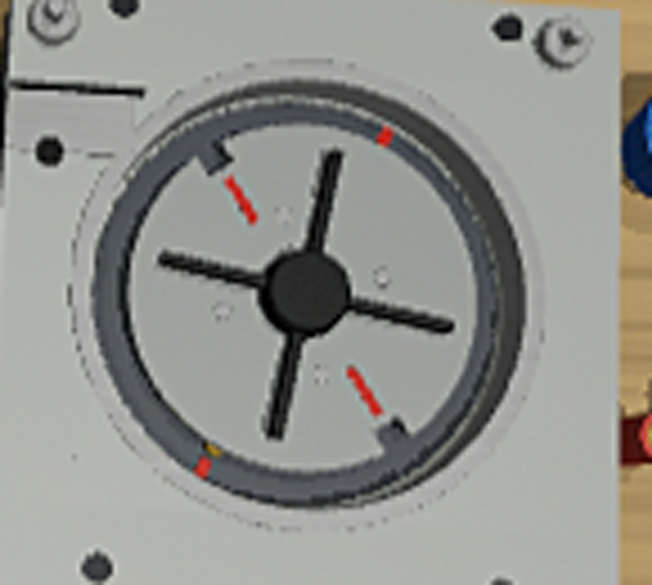

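Notch A is at about 32.5° and the pins at about -29.5°/150.5°, so the disc needs roughly 62° clockwise. I'll go above the hub with the fingers shut and look from close up.

>>> {"method": "step_arm", "body": {
  "targets": [
    [[27, 40, 10, 0, 0, 0.083], [55, 80, 20, 0, 0, 0.166], [82, 120, 30, 0, 0, 0.249], [110, 160, 40, 0, 0, 0.332], [137, 200, 48, 0, 0, 0.415], [164, 240, 48, 0, 0, 0.498], [192, 280, 48, 0, 0, 0.581], [219, 320, 48, 0, 0, 0.664], [247, 360, 48, 0, 0, 0.747], [274, 400, 48, 0, 0, 0.83], [301, 440, 48, 0, 0, 0.913], [329, 479, 48, 0, 0, 0.995]]
  ],
  "fingers": 1,
  "newtons": 20
}}

```text
time: 1.15
tool_pos: [491.7, -150.9, 301.1]
tcp_rot: [180.0, 0.0, 77.8]
ft_force: [0.5, -0.1, 0.6]
finger_gap: 0.3
grip_force: 0.0
```

>>> {"method": "step_arm", "body": {
  "targets": [
    [[0, 0, 0, 0, 0, 0], [0, 0, 0, 0, 0, 0], [0, 0, 0, 0, 0, 0], [0, 0, 0, 0, 0, 0]]
  ]
}}

```text
time: 1.48
tool_pos: [490.5, -153.8, 300.9]
tcp_rot: [-180.0, 0.0, 77.5]
ft_force: [-0.2, 0.7, 0.6]
finger_gap: 0.4
grip_force: 0.0
```

Run:
```python
from h import *
s=shot('wrist','w1.png'); print(s['eye'],s['attitude'],proj(s,[539.5,-82.3,136]))
st=r.sense();print({k:np.round(st[k],1) for k in ('time','tool_pos','tcp_rot','joint_pos','finger_gap')})
```

```text
[507.23529925 -79.88560086 420.90029816] [-17.13497535  -0.02497009 -12.51669532] [[365.91438271 104.8047425 ]]
{'time': np.float64(1.5), 'tool_pos': array([ 490.4, -154.1,  301. ]), 'tcp_rot': array([-180. ,    0. ,   77.4]), 'joint_pos': array([-23.1,  -6.8,  94.7,  -0. ,  92.2, -10.6]), 'finger_gap': np.float64(0.0)}
```

View pics/w1.png

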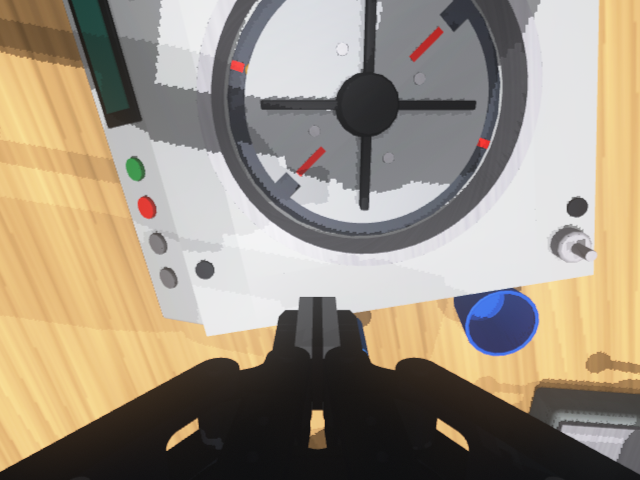

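The wrist view is clear: hub at (367,104), notch lines at (312,160) and (426,45), pin marks at (237,66) and (484,143), vanes aligned as expected. Measuring the angles here.

```bash
cat >> h.py <<'E'
def hubxy(s,z=136,g=(539.5,-82.3)):
    u=proj(s,[*g,z])[0]; im=cv2.cvtColor(s['img'],cv2.COLOR_BGR2GRAY)
    d=np.linalg.norm(s['eye']-np.array([*g,z])); R=18.5*s['mtx'][0,0]/d
    m=(im<48).astype(np.uint8); k=int(R*0.75)|1
    m=cv2.morphologyEx(m,cv2.MORPH_OPEN,cv2.getStructuringElement(cv2.MORPH_ELLIPSE,(k,k)))
    n,l,st,c=cv2.connectedComponentsWithStats(m)
    i=1+np.argmin(np.linalg.norm(c[1:]-u,axis=1)); return c[i],st[i],R
def reds(s,hub,zd=116,zp=90):
    hsv=cv2.cvtColor(s['img'],cv2.COLOR_BGR2HSV)
    m=(((hsv[...,0]<8)|(hsv[...,0]>172))&(hsv[...,1]>120)&(hsv[...,2]>90)).astype(np.uint8)
    n,l,st,c=cv2.connectedComponentsWithStats(m); out=[]
    for i in range(1,n):
        if st[i,4]<15: continue
        for z,lo,hi in ((zd,40,75),(zp,82,100)):
            p=onplane(s,c[i],z)[0][:2]-hub
            if lo<np.hypot(*p)<hi: out.append((z,c[i].round(),st[i,4],np.hypot(*p).round(1),np.degrees(np.arctan2(p[1],p[0])).round(1),(p+hub).round(1)))
    return out
E
python3 - <<'E'
from h import *
s=shot('wrist'); c,st,R=hubxy(s); print(c,st,R,onplane(s,c,136),onplane(s,c,130))
h=onplane(s,c,136)[0][:2]
for o in reds(s,h): print(o)
print(s['mtx'][0,0])
E
```

```text
[370.88009689 107.75615664] [ 339   74   60   64 2477] 26.78208006337859 [[542.35689502 -85.10832462 136.        ]] [[543.09729165 -85.21231139 130.        ]]
(116, array([426.,  43.]), np.int32(312), np.float64(56.2), np.float64(35.0), array([588.4, -52.8]))
(90, array([237.,  65.]), np.int32(122), np.float64(99.2), np.float64(149.7), array([456.8, -35. ]))
(90, array([483., 142.]), np.int32(96), np.float64(97.1), np.float64(-27.6), array([ 628.5, -130.1]))
(116, array([310., 161.]), np.int32(227), np.float64(54.3), np.float64(-150.3), array([ 495.2, -112. ]))
415.2322062643657
```

>>> {"method": "step_arm", "body": {
  "targets": [
    [[8, 33, 0, 0, 0, 0], [16, 66, 0, 0, 0, 0], [24, 99, 0, 0, 0, 0], [32, 132, 0, 0, 0, 0], [32, 132, -20, 0, 0, 0], [32, 132, -50, 0, 0, 0], [32, 132, -80, 0, 0, 0], [32, 132, -110, 0, 0, 0], [32, 132, -130, 0, 0, 0], [32, 132, -140, 0, 0, 0], [32, 132, -140, 0, 0, 0], [32, 132, -140, 0, 0, 0]]
  ]
}}

```text
time: 2.58
tool_pos: [523.1, -21.7, 161.6]
tcp_rot: [-180.0, 0.0, 77.5]
ft_force: [0.1, -0.4, 1.4]
finger_gap: -0.1
grip_force: 0.0
```

Run:
```python
from h import *
s=shot('wrist','w2.png')
st=r.sense();print({k:np.round(st[k],1) for k in ('time','tool_pos','tcp_rot','joint_pos','finger_gap','ft_force')})
```

```text
{'time': np.float64(2.6), 'tool_pos': array([523.9, -21.6, 162.7]), 'tcp_rot': array([179.9,  -0. ,  77.5]), 'joint_pos': array([ -8. ,  -0.8, 103.5,  -0. ,  77.2,   4.5]), 'finger_gap': np.float64(-0.1), 'ft_force': array([ 0.5, -0.9,  0.5])}
```

View pics/w2.png

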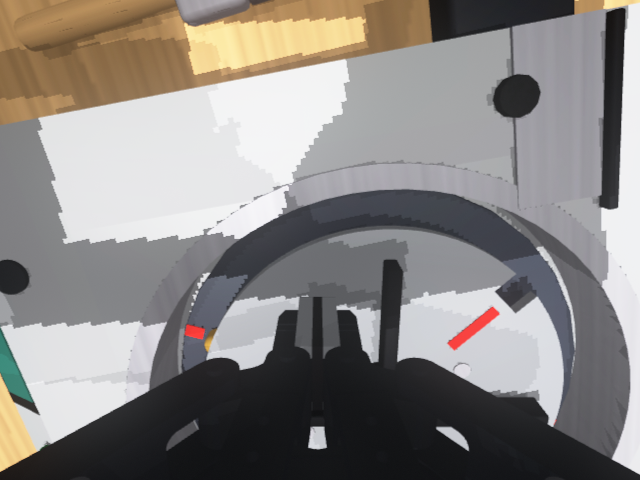

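The shut fingertip (318,320) is inside the well, left of the vane at (393,310), clear of both. Next I lower it and close in.

>>> {"method": "step_arm", "body": {
  "targets": [
    [[0, 0, -6, 0, 0, 0], [0, 0, -12, 0, 0, 0], [0, 0, -18, 0, 0, 0], [0, 0, -18, 0, 0, 0], [3, -0.7, -18, 0, 0, 0], [6, -1.3, -18, 0, 0, 0], [9, -2, -18, 0, 0, 0], [12, -2.6, -18, 0, 0, 0], [15, -3.3, -18, 0, 0, 0], [17.6, -3.9, -18, 0, 0, 0], [17.6, -3.9, -18, 0, 0, 0], [17.6, -3.9, -18, 0, 0, 0]]
  ]
}}

```text
time: 3.63
tool_pos: [540.8, -24.8, 143.1]
tcp_rot: [-180.0, -0.0, 77.6]
ft_force: [-1.0, 0.1, 0.4]
finger_gap: -0.2
grip_force: 0.4
```

Run:
```python
from h import *
s=shot('wrist','w3.png')
for o in reds(s,np.array([542,-82.4])): print(o)
for o in reds(shot('top'),np.array([542,-82.4])): print(o)
st=r.sense();print({k:np.round(st[k],1) for k in ('time','tool_pos','tcp_rot','ft_force')})
```

```text
(116, array([456., 351.]), np.int32(521), np.float64(58.3), np.float64(30.2), array([592.4, -53.1]))
(90, array([143., 353.]), np.int32(264), np.float64(98.3), np.float64(154.6), array([453.2, -40.2]))
(116, array([410., 282.]), np.int32(26), np.float64(56.1), np.float64(-149.4), array([ 493.7, -110.9]))
{'time': np.float64(3.7), 'tool_pos': array([540.7, -24.8, 143.2]), 'tcp_rot': array([180. ,   0. ,  77.6]), 'ft_force': array([-0.3,  0.6,  0.5])}
```

View pics/w3.png

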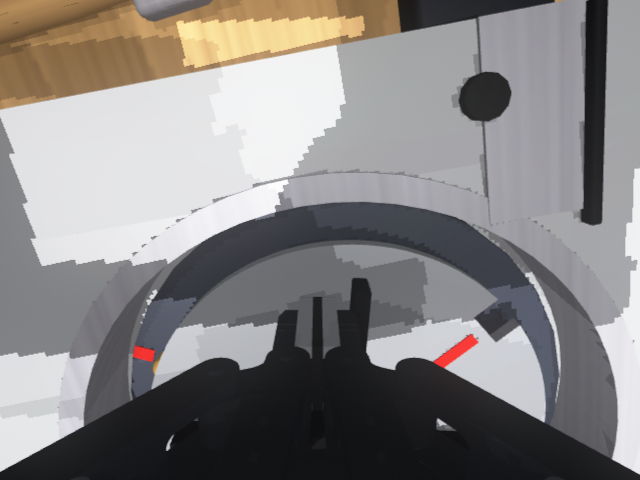

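Fingertip is right beside or touching the vane (360,320). Now I sweep clockwise 55° about the hub axis, turning the tool with it.

>>> {"method": "step_arm", "body": {
  "targets": [
    [[5.0, -0.1, 0, 0, 0, -0.0873], [10.0, -0.7, 0, 0, 0, -0.1745], [14.9, -1.6, 0, 0, 0, -0.2618], [19.8, -3.0, 0, 0, 0, -0.3491], [24.5, -4.9, 0, 0, 0, -0.4363], [29.0, -7.1, 0, 0, 0, -0.5236], [33.3, -9.7, 0, 0, 0, -0.6109], [37.3, -12.7, 0, 0, 0, -0.6981], [41.1, -16.0, 0, 0, 0, -0.7854], [44.6, -19.6, 0, 0, 0, -0.8727], [47.7, -23.5, 0, 0, 0, -0.9599], [47.7, -23.5, 0, 0, 0, -0.9599]]
  ]
}}

```text
time: 4.73
tool_pos: [588.5, -48.7, 143.1]
tcp_rot: [-180.0, 0.0, 22.3]
ft_force: [-1.2, 0.1, 0.6]
finger_gap: -0.2
grip_force: 0.6
```

>>> {"method": "step_arm", "body": {
  "targets": [
    [[0, 0, 0, 0, 0, 0], [0, 0, 0, 0, 0, 0], [0, 0, 0, 0, 0, 0]]
  ]
}}

```text
time: 4.98
tool_pos: [588.2, -48.3, 143.1]
tcp_rot: [180.0, -0.0, 22.7]
ft_force: [-1.5, 0.1, -0.3]
finger_gap: 0.2
grip_force: 0.0
```

Run:
```python
from h import *
for n in ('wrist','top'):
    s=shot(n,n+'4.png'); print(n)
    for o in reds(s,np.array([542,-82.4])): print(o)
st=r.sense();print({k:np.round(st[k],1) for k in ('time','tool_pos','tcp_rot','ft_force')})
```

```text
wrist
(90, array([523., 289.]), np.int32(290), np.float64(96.7), np.float64(-32.3), array([ 623.8, -134.1]))
(116, array([457., 351.]), np.int32(527), np.float64(58.2), np.float64(-24.3), array([ 595. , -106.3]))
top
(116, array([387., 283.]), np.int32(23), np.float64(54.8), np.float64(157.1), array([491.5, -61. ]))
{'time': np.float64(5.1), 'tool_pos': array([588.3, -48.2, 143.2]), 'tcp_rot': array([180. ,  -0. ,  22.6]), 'ft_force': array([-0.3,  0.5,  0. ])}
```

The disc followed exactly. About 6.4° remains. Push 4.5° more, back off, rise and look.

>>> {"method": "step_arm", "body": {
  "targets": [
    [[1.3, -1.8, 0, 0, 0, -0.039], [2.6, -3.7, 0, 0, 0, -0.0785], [2.6, -3.7, 0, 0, 0, -0.0785], [2.6, -3.7, 0, 0, 0, -0.0785], [1.3, 0, 0, 0, 0, -0.0785], [1.3, 0, 20, 0, 0, -0.0785], [1.3, 0, 50, 0, 0, -0.0785], [1.3, 0, 85, 0, 0, -0.0785], [-18, -10, 115, 0, 0, -0.0785], [-45, -25, 135, 0, 0, -0.0785], [-75, -38, 155, 0, 0, -0.0785], [-105, -50, 160, 0, 0, -0.0785]]
  ]
}}

```text
time: 6.08
tool_pos: [483.4, -99.0, 307.2]
tcp_rot: [179.8, -0.3, 18.2]
ft_force: [0.7, -0.6, 0.8]
finger_gap: -0.0
grip_force: 0.0
```

>>> {"method": "step_arm", "body": {
  "targets": [
    [[0, 0, 0, 0, 0, 0], [0, 0, 0, 0, 0, 0], [0, 0, 0, 0, 0, 0]]
  ]
}}

```text
time: 6.33
tool_pos: [483.5, -98.2, 303.1]
tcp_rot: [180.0, -0.1, 18.1]
ft_force: [0.2, 0.2, -0.4]
finger_gap: 0.2
grip_force: 0.0
```

Run:
```python
from h import *
for n in ('wrist','top'):
    s=shot(n,n+'5.png'); print(n)
    for o in reds(s,np.array([542,-82.4])): print(o)
st=r.sense();print({k:np.round(st[k],1) for k in ('time','tool_pos','tcp_rot','ft_force')})
```

```text
wrist
(90, array([420.,  40.]), np.int32(128), np.float64(97.5), np.float64(-29.3), array([ 627. , -130.1]))
(116, array([379.,  79.]), np.int32(267), np.float64(54.7), np.float64(-28.1), array([ 590.2, -108.2]))
(116, array([269., 188.]), np.int32(216), np.float64(55.0), np.float64(152.5), array([493.2, -57. ]))
(90, array([234., 218.]), np.int32(82), np.float64(98.1), np.float64(151.4), array([455.8, -35.4]))
top
(116, array([408., 238.]), np.int32(24), np.float64(55.8), np.float64(-29.2), array([ 590.7, -109.6]))
(116, array([385., 282.]), np.int32(28), np.float64(54.0), np.float64(152.9), array([493.9, -57.8]))
{'time': np.float64(6.4), 'tool_pos': array([483.7, -97.9, 302.4]), 'tcp_rot': array([-180. ,    0. ,   18.1]), 'ft_force': array([ 0.6, -0.2, -0.1])}
```

View pics/wrist5.png

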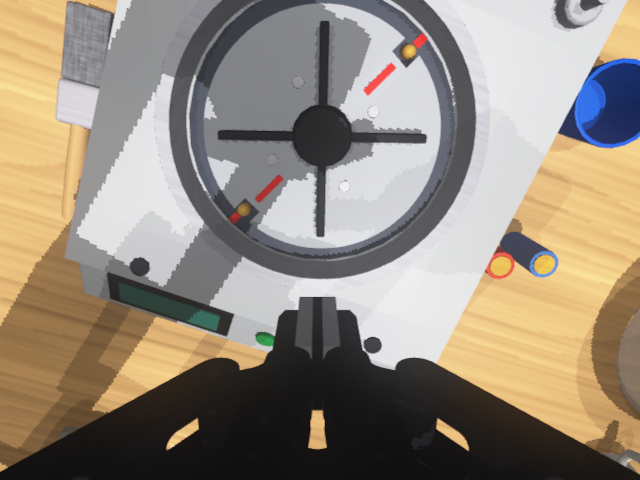

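The pins show inside the notches at (409,50) and (244,210). Line and pin directions differ by about 1.1°, so I'll trim that with the same vane.

>>> {"method": "step_arm", "body": {
  "targets": [
    [[35, 17, 0, 0, 0, -0.019], [70, 34, 0, 0, 0, -0.019], [106, 51, 0, 0, 0, -0.019], [106, 51, -35, 0, 0, -0.019], [106, 51, -70, 0, 0, -0.019], [106, 51, -105, 0, 0, -0.019], [106, 51, -135, 0, 0, -0.019], [106, 51, -155, 0, 0, -0.019], [106, 51, -160, 0, 0, -0.019], [106, 51, -160, 0, 0, -0.019], [106, 51, -160, 0, 0, -0.019], [107, 48, -160, 0, 0, -0.019]]
  ]
}}

```text
time: 7.43
tool_pos: [591.6, -50.0, 145.0]
tcp_rot: [179.9, -0.1, 17.0]
ft_force: [0.2, -0.6, 0.1]
finger_gap: 0.1
grip_force: 0.0
```

>>> {"method": "step_arm", "body": {
  "targets": [
    [[0.6, -1.3, 0, 0, 0, 0], [1.2, -2.7, 0, 0, 0, 0], [1.2, -2.7, 0, 0, 0, 0], [1.2, -2.7, 0, 0, 0, 0], [1.2, -2.7, 0, 0, 0, 0], [0, 2, 0, 0, 0, 0], [0, 2, 20, 0, 0, 0], [0, 2, 50, 0, 0, 0], [0, 2, 85, 0, 0, 0], [-20, -8, 115, 0, 0, 0], [-46, -22, 135, 0, 0, 0], [-76, -35, 155, 0, 0, 0]]
  ]
}}

```text
time: 8.43
tool_pos: [513.8, -85.6, 299.4]
tcp_rot: [180.0, -0.0, 17.0]
ft_force: [0.2, -1.1, 0.3]
finger_gap: 0.1
grip_force: 0.0
```

>>> {"method": "step_arm", "body": {
  "targets": [
    [[-30, -13, 5, 0, 0, 0], [-30, -13, 5, 0, 0, 0], [-30, -13, 5, 0, 0, 0], [-30, -13, 5, 0, 0, 0]]
  ]
}}

```text
time: 8.77
tool_pos: [484.2, -98.4, 302.8]
tcp_rot: [-180.0, 0.0, 16.9]
ft_force: [0.1, -0.4, -0.8]
finger_gap: 0.2
grip_force: 0.0
```

```bash
cat > chk.py <<'E'
from h import *
s=shot('wrist')
o=reds(s,np.array([542,-82.4]))
for a in o: print(a)
st=r.sense();print({k:np.round(st[k],1) for k in ('time','tool_pos','tcp_rot','ft_force')})
for z in (116,90):
    P=[a[5] for a in o if a[0]==z]
    if len(P)==2:
        d=P[0]-P[1]; d=d*np.sign(d[0]); print(z,np.degrees(np.arctan2(d[1],d[0])),(P[0]+P[1])/2)
E
python3 chk.py
```

```text
(90, array([416.,  39.]), np.int32(127), np.float64(97.5), np.float64(-29.3), array([ 627. , -130.2]))
(116, array([372.,  74.]), np.int32(267), np.float64(54.9), np.float64(-24.1), array([ 592.1, -104.8]))
(116, array([272., 193.]), np.int32(220), np.float64(54.9), np.float64(156.4), array([491.7, -60.4]))
(90, array([234., 220.]), np.int32(82), np.float64(98.0), np.float64(151.3), array([456. , -35.4]))
{'time': np.float64(8.8), 'tool_pos': array([484.4, -98.1, 302.4]), 'tcp_rot': array([-180.,    0.,   17.]), 'ft_force': array([1.4, 0.1, 0.7])}
116 -23.856503561772666 [541.9 -82.6]
90 -29.003370926878283 [541.5 -82.8]
```

The disc is now 4° back (-23.9° against pins at -29.0°), though the trim should have taken it forward. Repeat with a wider approach, looking at each stage.

>>> {"method": "step_arm", "body": {
  "targets": [
    [[35, 19, 0, 0, 0, 0], [70, 38, 0, 0, 0, 0], [103, 57, 0, 0, 0, 0], [103, 57, -35, 0, 0, 0], [103, 57, -70, 0, 0, 0], [103, 57, -105, 0, 0, 0], [103, 57, -135, 0, 0, 0], [103, 57, -155, 0, 0, 0], [103, 57, -160, 0, 0, 0], [103, 57, -160, 0, 0, 0], [103, 57, -160, 0, 0, 0], [103, 57, -160, 0, 0, 0]]
  ]
}}

```text
time: 9.82
tool_pos: [588.7, -41.3, 145.0]
tcp_rot: [179.9, -0.1, 17.0]
ft_force: [0.4, 1.1, 0.1]
finger_gap: -0.1
grip_force: 0.0
```

Run:
```python
from h import *
s=shot('wrist','w6.png')
for o in reds(s,np.array([542,-82.4])): print(o)
for o in reds(shot('top','top6.png'),np.array([542,-82.4])): print(o)
st=r.sense();print({k:np.round(st[k],1) for k in ('time','tool_pos','tcp_rot','ft_force')})
```

```text
(90, array([536., 273.]), np.int32(294), np.float64(96.6), np.float64(-32.3), array([ 623.6, -134. ]))
(116, array([469., 346.]), np.int32(701), np.float64(55.0), np.float64(-24.0), array([ 592.2, -104.8]))
(116, array([387., 283.]), np.int32(23), np.float64(54.8), np.float64(157.1), array([491.5, -61. ]))
{'time': np.float64(9.9), 'tool_pos': array([588.6, -41.4, 145.1]), 'tcp_rot': array([179.9,  -0.2,  17. ]), 'ft_force': array([-0.3, -0.2,  0.3])}
```

View pics/w6.png

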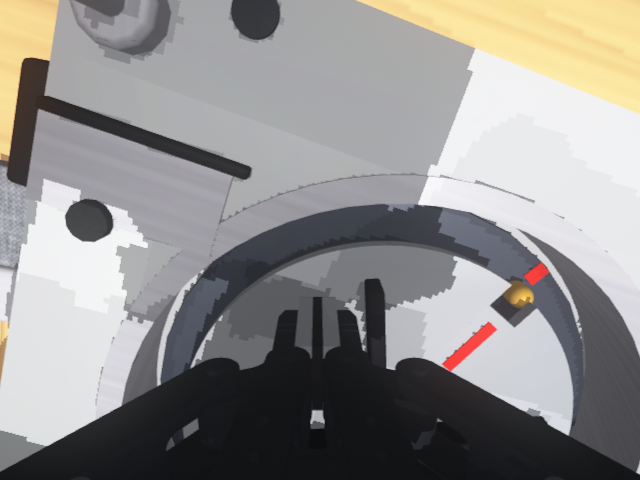

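Disc at -24°, the finger clear on its left side (vane at (374,310), pin half out of line in the notch at (520,297)). Push to contact and a further 5°, then look.

>>> {"method": "step_arm", "body": {
  "targets": [
    [[1, -3, -1.5, 0, 0, 0], [2, -6, -1.5, 0, 0, 0], [3, -8, -1.5, 0, 0, 0], [3.6, -10, -1.5, 0, 0, -0.01], [4, -11, -1.5, 0, 0, -0.017], [4.3, -12, -1.5, 0, 0, -0.017], [4.3, -12, -1.5, 0, 0, -0.017], [4.3, -12, -1.5, 0, 0, -0.017], [4.3, -12, -1.5, 0, 0, -0.017]]
  ]
}}

```text
time: 10.67
tool_pos: [591.6, -53.4, 141.6]
tcp_rot: [180.0, 0.0, 16.0]
ft_force: [0.1, 1.3, 1.5]
finger_gap: -0.1
grip_force: 1.0
```

```bash
python3 chk.py
```

```text
(90, array([511., 271.]), np.int32(311), np.float64(96.1), np.float64(-32.1), array([ 623.4, -133.5]))
(116, array([458., 351.]), np.int32(540), np.float64(58.1), np.float64(-30.0), array([ 592.3, -111.4]))
{'time': np.float64(10.7), 'tool_pos': array([591.6, -53.4, 141.6]), 'tcp_rot': array([180.,   0.,  16.]), 'ft_force': array([0.2, 1.3, 1.1])}
```

>>> {"method": "step_arm", "body": {
  "targets": [
    [[-0.3, 1, 0, 0, 0, 0], [-0.6, 2, 0, 0, 0, 0], [-1, 3, 0, 0, 0, 0], [-1.5, 5, 0, 0, 0, 0], [-1.5, 5, 0, 0, 0, 0]]
  ]
}}

```text
time: 11.13
tool_pos: [589.8, -48.0, 141.3]
tcp_rot: [-180.0, 0.0, 16.0]
ft_force: [0.2, -0.0, -0.5]
finger_gap: 0.1
grip_force: 0.0
```

```bash
python3 chk.py
```

```text
(90, array([525., 271.]), np.int32(309), np.float64(96.3), np.float64(-32.2), array([ 623.5, -133.8]))
(116, array([469., 353.]), np.int32(631), np.float64(56.5), np.float64(-30.0), array([ 591. , -110.6]))
{'time': np.float64(11.2), 'tool_pos': array([589.9, -48.1, 141.4]), 'tcp_rot': array([-180.,    0.,   16.]), 'ft_force': array([-0.3, -0.2, -0. ])}
```

>>> {"method": "step_arm", "body": {
  "targets": [
    [[0, 1, 15, 0, 0, 0], [0, 1, 40, 0, 0, 0], [0, 1, 75, 0, 0, 0], [0, 1, 110, 0, 0, 0], [-20, -9, 135, 0, 0, 0], [-46, -22, 155, 0, 0, 0], [-76, -36, 161, 0, 0, 0], [-106, -50, 161, 0, 0, 0], [-106, -50, 161, 0, 0, 0], [-106, -50, 161, 0, 0, 0], [-106, -50, 161, 0, 0, 0]]
  ]
}}

```text
time: 12.1
tool_pos: [484.3, -98.4, 302.8]
tcp_rot: [180.0, -0.0, 16.0]
ft_force: [-0.4, -0.1, 0.3]
finger_gap: 0.0
grip_force: 0.0
```

```bash
python3 chk.py
```

```text
(90, array([413.,  37.]), np.int32(128), np.float64(97.4), np.float64(-29.2), array([ 627., -130.]))
(116, array([375.,  80.]), np.int32(251), np.float64(54.8), np.float64(-30.3), array([ 589.4, -110. ]))
(116, array([265., 189.]), np.int32(226), np.float64(54.8), np.float64(150.2), array([494.5, -55.2]))
(90, array([235., 221.]), np.int32(83), np.float64(98.2), np.float64(151.4), array([455.7, -35.4]))
{'time': np.float64(12.2), 'tool_pos': array([484.6, -98.1, 302.6]), 'tcp_rot': array([180.,  -0.,  16.]), 'ft_force': array([ 0.3,  0.9, -0.1])}
116 -30.0042831669551 [541.95 -82.6 ]
90 -28.90956620193811 [541.35 -82.7 ]
```

Within 1.1° of the pins (0.019 rad), inside tolerance. Pressing the hub at (542,-82.6).

>>> {"method": "step_arm", "body": {
  "targets": [
    [[20, 5, -30, 0, 0, 0], [40, 10, -65, 0, 0, 0], [57.3, 15.5, -100, 0, 0, 0], [57.3, 15.5, -125, 0, 0, 0], [57.3, 15.5, -138, 0, 0, 0], [57.3, 15.5, -138, 0, 0, 0], [57.3, 15.5, -140, 0, 0, 0], [57.3, 15.5, -142, 0, 0, 0], [57.3, 15.5, -143.5, 0, 0, 0], [57.3, 15.5, -145, 0, 0, 0], [57.3, 15.5, -146, 0, 0, 0], [57.3, 15.5, -146, 0, 0, 0]]
  ]
}}

```text
time: 13.15
tool_pos: [542.0, -83.1, 157.6]
tcp_rot: [179.9, -0.1, 16.0]
ft_force: [-0.3, 0.4, 1.3]
finger_gap: 0.1
grip_force: 1.1
```

```bash
python3 chk.py
```

```text
(90, array([477., 133.]), np.int32(335), np.float64(97.2), np.float64(-30.5), array([ 625.8, -131.8]))
(116, array([415., 211.]), np.int32(788), np.float64(54.8), np.float64(-30.2), array([ 589.3, -110. ]))
(116, array([244., 362.]), np.int32(139), np.float64(44.9), np.float64(150.2), array([503. , -60.1]))
{'time': np.float64(13.2), 'tool_pos': array([542. , -83.1, 157.6]), 'tcp_rot': array([ 1.799e+02, -1.000e-01,  1.600e+01]), 'ft_force': array([ 0.3, -0.7,  3.3])}
116 -30.037167794664338 [546.15 -85.05]
```

Touching. Press on slowly.

>>> {"method": "step_arm", "body": {
  "targets": [
    [[0, 0, -1, 0, 0, 0], [0, 0, -2, 0, 0, 0], [0, 0, -3, 0, 0, 0], [0, 0, -4, 0, 0, 0], [0, 0, -4, 0, 0, 0]]
  ]
}}

```text
time: 13.62
tool_pos: [542.0, -83.1, 153.8]
tcp_rot: [179.9, -0.1, 16.0]
ft_force: [-0.9, 0.2, 5.7]
finger_gap: -0.1
grip_force: 2.7
```

>>> {"method": "step_arm", "body": {
  "targets": [
    [[0, 0, -1, 0, 0, 0], [0, 0, -2, 0, 0, 0], [0, 0, -3, 0, 0, 0], [0, 0, -4, 0, 0, 0], [0, 0, -5, 0, 0, 0], [0, 0, -5.5, 0, 0, 0], [0, 0, -5.5, 0, 0, 0]]
  ]
}}

```text
time: 14.2
tool_pos: [542.1, -83.1, 149.0]
tcp_rot: [179.9, -0.1, 16.0]
ft_force: [-3.4, -0.1, 10.5]
finger_gap: -0.2
grip_force: 5.2
```

>>> {"method": "step_arm", "body": {
  "targets": [
    [[0, 0, -0.7, 0, 0, 0], [0, 0, -1.4, 0, 0, 0], [0, 0, -1.4, 0, 0, 0], [0, 0, -1.4, 0, 0, 0]]
  ]
}}

```text
time: 14.53
tool_pos: [542.3, -83.1, 148.8]
tcp_rot: [179.9, -0.1, 16.0]
ft_force: [-8.2, 0.9, 20.1]
finger_gap: 0.1
grip_force: 9.6
```

It stopped hard at 20 N, about 9 mm below first touch. Release and check from above.

>>> {"method": "step_arm", "body": {
  "targets": [
    [[0, 0, 2, 0, 0, 0], [0, 0, 6, 0, 0, 0], [0, 0, 20, 0, 0, 0], [0, 0, 50, 0, 0, 0], [0, 0, 85, 0, 0, 0], [-20, -5, 115, 0, 0, 0], [-40, -10, 140, 0, 0, 0], [-57, -15, 154, 0, 0, 0], [-57, -15, 154, 0, 0, 0], [-57, -15, 154, 0, 0, 0], [-57, -15, 154, 0, 0, 0]]
  ]
}}

```text
time: 15.45
tool_pos: [484.4, -97.7, 298.9]
tcp_rot: [-180.0, 0.0, 16.0]
ft_force: [0.6, 0.3, 0.5]
finger_gap: 0.3
grip_force: 0.0
```

```bash
python3 chk.py
python3 - <<'E'
from h import *
s=shot('wrist','w7.png')
# spacing of the two red lines at the disc -> disc height (known r ~54.9 at 116)
E
```

```text
(90, array([416.,  36.]), np.int32(132), np.float64(97.5), np.float64(-29.4), array([ 627. , -130.2]))
(116, array([376.,  80.]), np.int32(252), np.float64(53.4), np.float64(-29.9), array([ 588.3, -109. ]))
(116, array([267., 188.]), np.int32(211), np.float64(53.2), np.float64(149.9), array([496. , -55.7]))
(90, array([235., 222.]), np.int32(81), np.float64(98.2), np.float64(151.4), array([455.8, -35.3]))
{'time': np.float64(15.5), 'tool_pos': array([484.3, -97.5, 298.3]), 'tcp_rot': array([-1.799e+02,  1.000e-01,  1.600e+01]), 'ft_force': array([-0.1,  0.2, -0.9])}
116 -30.004920870824026 [542.15 -82.35]
90 -29.000586360367805 [541.4  -82.75]
```

View pics/w7.png

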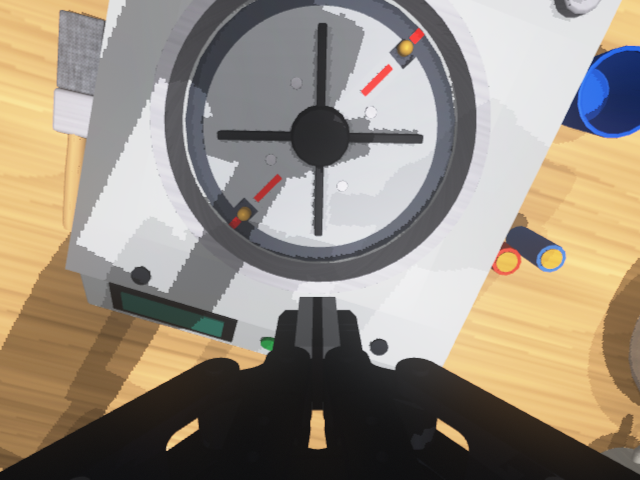

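The picture shows the pins through both notches at (405,47) and (244,214). The shrunken spacing of the red lines means a drop of about 8.6 mm, so with the hard stop the disc is home. Handing in.

```bash
python3 -c "
from h import *
print(r.hand_in())"
```

```text
the job is handed in; nothing more can be done
None
```

The disc is turned so both notches sit over the drive pins and pressed home on its seat (hard stop after about 9 mm, at 20 N); nothing else was touched, though the disc slipped about 4° back once during the final trim and had to be pushed again, and the job was handed in at about 15.6 s.

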